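# Close up the instrument case

### The arm

A 6-joint arm with a two-finger parallel gripper is mounted at the origin on the work surface. World frame = base frame: x ahead of the robot, y to its left, z up, the work surface at z = 0. Lengths are in m, angles in rad, forces in N, time in s.
With the tool pointing down it reaches from about 0.325 to 0.775 m from the base axis. Payload 5.5 kg.
Tool frame: the origin (TCP) lies between the finger pads; the fingertips stand 8 mm ahead of it and the grasp point (between the pads) lies 11 mm behind it (tcp_to_tips is the distance from the TCP to the fingertips, in m); z points along the fingers, y is the direction in which the jaws open and shut (so a half turn about z gives the same grasp; the last joint's range is limited). The gripper opens to 88 mm and grips with 3 to 60 N. Pads are 20 mm wide; open, the fingers measure 115 mm over their backs; the gripper's body (75 mm by 178 mm) begins 61 mm behind the grasp point.
Start: joints at [1.195, 0.091, 1.231, -0, 1.82, -0.057], TCP at [0.188, 0.57, 0.231] pointing down, gripper open.
Joint ranges: [-2.87, 2.87], [-0.86, 2.18], [0.17, 2.46], [-1.51, 4.65], [0.06, 2.69], [-2.65, 2.65]. Speed limits (rad/s): [2.57, 2.57, 3.01, 3.14, 3.14, 3.14].

### API

Orientations are given as a unit quaternion [w, x, y, z].
In Python, from bench import * gives the robot as it stands. Calls block until the motion is done:
- move_to(position, orientation): joint-space move of the TCP to a pose.
- move_l(position, speed=0.15, orientation=None): straight line of the TCP; orientation=None keeps the orientation; speed is the mean speed in m/s.
- movej(angles): joint-space move.
- gripper_open() and close(): open the fingers fully, or close them until they stop; the grip force is fixed at half the most.
- hold(seconds).
- inverse_kinematics(position, orientation): joint angles nearest the present ones, or None.
- state(): the state.
- get_image(name): name is "side" or "top"; returns a dict with "frame" (400x640x3 uint8, blue, green, red), "depth" (400x640 float32, m along the optical axis (not along the pixel's ray), 0 where there is no reading), "camera_matrix" (3x3 intrinsics, pixels), "view" (4x4, takes a point from world to camera coordinates). Camera axes: x right, y up, looking along -z (the intrinsics and any distortion apply to the point x, -y, -z); pixel columns grow to the right and rows downward; lengths in m; the calibration is good to about 2 mm. A picture is of the moment at which its call begins.
A pose or a line that the arm cannot do raises IKError and nothing moves.
- job_done(): hands the job in, once; it reports no verdict.
The state is a dict: "time": time; "joint_pos": joint angles; "dq": joint speeds; "joint_torque": joint torques, N m; "ee_pos": TCP position; "ee_rot": TCP orientation; "ft_force": force on the tool from outside, world axes, zero at the start; "moment": the same for the moment, N m; "finger_gap": finger opening in m.
Only numpy, scipy, OpenCV 4.12 (cv2) and the standard library are available. Lean on these libraries where they do the work, as an engineer would, in place of code of your own. Each camera call takes 0.05 s, during which the arm holds its last target.

### The job

Close up the instrument case: push the upright aluminium inner panel down flat over the handheld terminal, and only then push the lid over until it is fully shut, without slamming it. Pick nothing up: leave the terminal lying in the case and the batteries, charger and receiver around it where they are.

Things in the scene. Friction and masses are not known exactly. Their poses are not given: they have to be found in the camera images.
- case: open black instrument case fixed on the bench, outside 250 (x) x 200 (y) x 90 (z) mm without the lid, walls 6 mm. Origin: centre of its underside; z up. The lid is hinged along the rim of its +y side, the inner panel along the inside of its -y side. On the lower half of the -y side a small carrying handle and two latches stand out up to 20 mm, nowhere above the rim.
- lid (a joint): lid angle, rad: 0 = fully shut, about 1.57 = standing upright, 1.9 = stop. Starts open at 1.5 to 1.75. Friction hinge: it stays where it is left and must be pushed all the way (2 to 6 N near the free edge). The lid is a shallow shell 250 (along the hinge) x 200 x 24 mm; shut, it covers the case and its flat outside lies 114 mm above the bench.
- lid_edge (a point): middle of the lid's free edge, on its outside face: 200 mm from the hinge axis along the lid, 24 mm out from it
- lid_hinge (a point): middle of the lid's hinge axis, which runs along the case's x at (0, +100, 90) mm in the case's frame; the lid shuts towards the case's -y
- flap (a joint): inner panel angle, rad: 0 = folded down flat in the case, about 1.57 = upright, 1.7 = stop. Starts at 1.25 to 1.6. Friction hinge: it stays where it is left and must be pushed all the way (1 to 3 N near the free edge). The panel is an aluminium plate 230 (along the hinge) x 110 x 5 mm; flat, its top lies 66.5 mm above the bench, 23.5 mm below the rim.
- flap_edge (a point): middle of the inner panel's free edge, half-way through its thickness, 110 mm from its hinge axis
- flap_hinge (a point): middle of the inner panel's hinge axis, which runs along the case's x at (0, -90, 64) mm in the case's frame, half-way through the panel's thickness; the panel folds down towards the case's +y and then reaches to y = +20 mm
- handheld_center (a point): centre of the blue handheld terminal, 150 x 65 x 28 mm, lying loose on the foam floor of the case (floor 18 mm above the bench), under where the inner panel folds; it clears the folded panel by 15 mm
- battery_a_center (a point): centre of a black battery pack, 40 x 60 x 22 mm, lying flat on the bench
- battery_b_center (a point): centre of a second battery pack like the first, 40 x 60 x 22 mm
- charger_center (a point): centre of a grey plug-in charger, 50 x 85 x 35 mm, on the bench
- receiver_center (a point): centre of a yellow round receiver with a white base, 120 mm across, 60 mm high, on the bench
Not all that is in view belongs to the job. Of the things shaped like the part that bears handheld_center, the blue one is meant.

How it is judged:
On the way, in this order (a step that is already met when the one before it is completed fails the run):
1. the inner panel is folded down flat while the lid is still open (value of joint flap below 0.07 rad and value of joint lid above 0.8 rad), for 0.2 s.
2. the lid is fully shut over the folded panel (value of joint lid below 0.04 rad and value of joint flap below 0.07 rad), for 0.2 s.
At the end, for the whole second after the job is handed in: Lid within 0.04 rad of shut (about 8 mm at its free edge), inner panel within 0.07 rad of flat, the handheld terminal lying in the case, and the batteries, charger and receiver within 20 mm of where they stood (all of step 2 and not (z of handheld_center in the frame of case above 0.05 m) and horizontal distance between handheld_center and case below 0.12 m and distance of each of battery_a_center, battery_b_center, charger_center, receiver_center from where it was at the start of the episode below 0.02 m); the robot touches nothing.
It fails at once if a battery, the charger or the receiver is lifted or pushed more than 20 mm (distance of any of battery_a_center, battery_b_center, charger_center, receiver_center from where it was at the start of the episode above 0.02 m).
It fails at once if the handheld terminal is lifted in the case or taken out (z of handheld_center in the frame of case above 0.05 m).
It fails at once if the lid is swung more than half-way shut before the inner panel is folded down (value of joint lid below 0.8 rad and value of joint flap above 0.1 rad).
It fails at once if the lid is slammed (closes faster than 3 rad/s) (velocity of joint lid below -3 rad/s).
It also fails if it takes over 51 s, if anything falls off the work surface, if the arm or the gripper's body presses on something with over 40 N, if the wrist force passes 120 N, or if a joint passes its speed limit or range.

## Working session

There is one attempt and no reset: what is moved stays moved. The work goes in short steps, each a Python script; the robot and the scene stay as the last script left them, time stands still between calls to the robot, and variables do not carry over. Pictures are saved under pics/ and viewed, and the job is handed in when it is done.

```bash
mkdir -p pics; ls
python3 - <<'E'
from bench import *
import cv2,numpy as np
s=state();print(s['time'],s['ee_pos'],s['ee_rot'],s['finger_gap'])
for n in("side","top"):
    g=get_image(n);cv2.imwrite(f'pics/{n}0.png',g['frame']);np.savez(f'{n}0.npz',**g)
    print(n,g['camera_matrix'],g['view'],{k:getattr(v,'shape',v) for k,v in g.items()})
E
```

```text
pics
0.0 [0.18795112 0.5695072  0.22952409] [-2.09780835e-04  1.58730654e-01  9.87321465e-01 -9.27468819e-04] 0.08779646793559515
side [[396.04353911   0.         316.38542249]
 [  0.         396.04353911 188.974689  ]
 [  0.           0.           1.        ]] [[-0.99757952 -0.06689345 -0.01898319  0.557848  ]
 [ 0.04040781 -0.77986329  0.62464427 -0.0628123 ]
 [-0.0565889   0.62236526  0.78067866 -1.08810175]
 [ 0.          0.          0.          1.        ]] {'frame': (400, 640, 3), 'depth': (400, 640), 'camera_matrix': (3, 3), 'view': (4, 4)}
top [[483.26155314   0.         321.79887072]
 [  0.         483.26155314 197.2938893 ]
 [  0.           0.           1.        ]] [[ 0.00399108 -0.99998914  0.00240508  0.03532759]
 [ 0.99383529  0.00423297  0.11078583 -0.55406283]
 [-0.11079481  0.0019481   0.99384139 -1.2878685 ]
 [ 0.          0.          0.          1.        ]] {'frame': (400, 640, 3), 'depth': (400, 640), 'camera_matrix': (3, 3), 'view': (4, 4)}
```

View pics/side0.png

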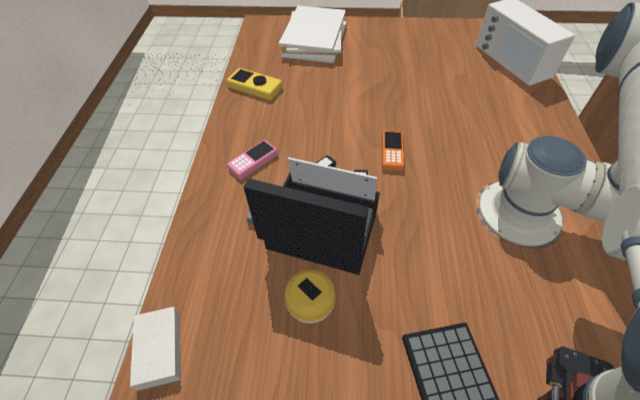

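View pics/top0.png

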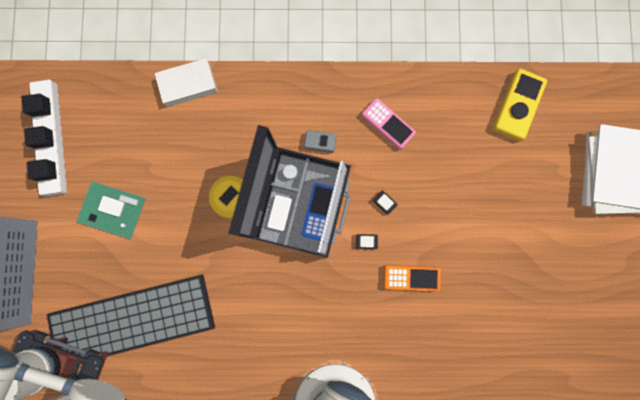

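The top view shows the case at about (290,195), with the lid on its left (world +y) and the panel upright on its right. The handhelds in view are blue in the case (318,210), pink (388,123), yellow (520,104) and orange (412,278); the blue one is meant. Next I'll measure the case and check a close crop.

```bash
cat > h.py <<'E'
import numpy as np,cv2
def cloud(g):
    d=g['depth'];K=g['camera_matrix'];V=g['view']
    v,u=np.mgrid[:d.shape[0],:d.shape[1]]
    P=np.stack([(u-K[0,2])/K[0,0]*d,-(v-K[1,2])/K[1,1]*d,-d],-1)
    W=(P-V[:3,3])@V[:3,:3]
    W[d==0]=np.nan
    return W
def proj(g,p):
    c=np.asarray(p)@g['view'][:3,:3].T+g['view'][:3,3]
    q=np.stack([c[...,0],-c[...,1],-c[...,2]],-1)@g['camera_matrix'].T
    return q[...,:2]/q[...,2:]
def ray(g,uv,z):
    K=g['camera_matrix'];V=g['view'];R=V[:3,:3]
    o=-R.T@V[:3,3];d=R.T@np.array([(uv[0]-K[0,2])/K[0,0],-(uv[1]-K[1,2])/K[1,1],-1])
    return o+d*(z-o[2])/d[2]
E
python3 - <<'E'
from h import *
t=dict(np.load('top0.npz'));s=dict(np.load('side0.npz'))
c=t['frame'][110:270,190:410];cv2.imwrite('pics/crop_t.png',cv2.resize(c,None,fx=3.6,fy=3.6,interpolation=cv2.INTER_CUBIC))
c=s['frame'][130:330,220:420];cv2.imwrite('pics/crop_s.png',cv2.resize(c,None,fx=3,fy=3,interpolation=cv2.INTER_CUBIC))
W=cloud(t)
for r in (150,170,190,210,230):
    print(r,[(u,*np.round(W[r,u]*1000).astype(int)) if np.isfinite(W[r,u,0]) else (u,None) for u in range(220,370,5)])
E
```

```text
150 [(220, np.int64(691), np.int64(326), np.int64(-2)), (225, np.int64(691), np.int64(311), np.int64(0)), (230, np.int64(690), np.int64(297), np.int64(2)), (235, np.int64(691), np.int64(284), np.int64(-3)), (240, np.int64(690), np.int64(269), np.int64(2)), (245, np.int64(691), np.int64(255), np.int64(-2)), (250, np.int64(630), np.int64(198), np.int64(287)), (255, np.int64(630), np.int64(186), np.int64(289)), (260, np.int64(630), np.int64(175), np.int64(289)), (265, np.int64(650), np.int64(176), np.int64(192)), (270, np.int64(666), np.int64(171), np.int64(120)), (275, np.int64(671), np.int64(161), np.int64(93)), (280, np.int64(674), np.int64(149), np.int64(81)), (285, np.int64(673), np.int64(135), np.int64(87)), (290, np.int64(671), np.int64(122), np.int64(95)), (295, np.int64(692), np.int64(114), np.int64(-3)), (300, np.int64(692), np.int64(100), np.int64(-4)), (305, np.int64(692), np.int64(86), np.int64(-2)), (310, np.int64(690), np.int64(71), np.int64(5)), (315, np.int64(691), np.int64(57), np.int64(2)), (320, np.int64(686), np.int64(43), np.int64(27)), (325, np.int64(685), np.int6
[... 5838 characters left out ...]
 np.int64(465), np.int64(97), np.int64(17)), (305, np.int64(464), np.int64(82), np.int64(47)), (310, np.int64(464), np.int64(69), np.int64(45)), (315, np.int64(464), np.int64(55), np.int64(45)), (320, np.int64(464), np.int64(42), np.int64(50)), (325, np.int64(459), np.int64(30), np.int64(172)), (330, np.int64(463), np.int64(16), np.int64(82)), (335, np.int64(464), np.int64(2), np.int64(50)), (340, np.int64(465), np.int64(-12), np.int64(36)), (345, np.int64(467), np.int64(-27), np.int64(-4)), (350, np.int64(467), np.int64(-41), np.int64(-3)), (355, np.int64(467), np.int64(-55), np.int64(-3)), (360, np.int64(467), np.int64(-69), np.int64(-4)), (365, np.int64(467), np.int64(-83), np.int64(-4))]
```

View pics/crop_t.png

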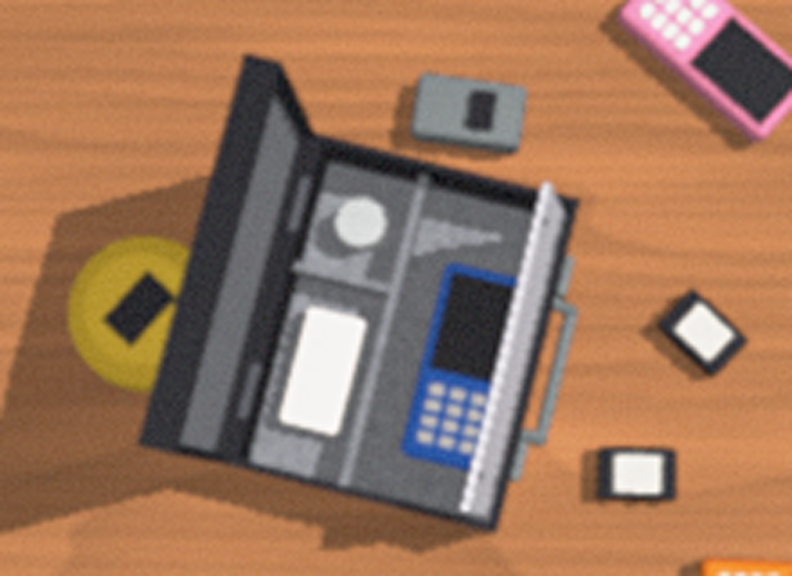

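View pics/crop_s.png

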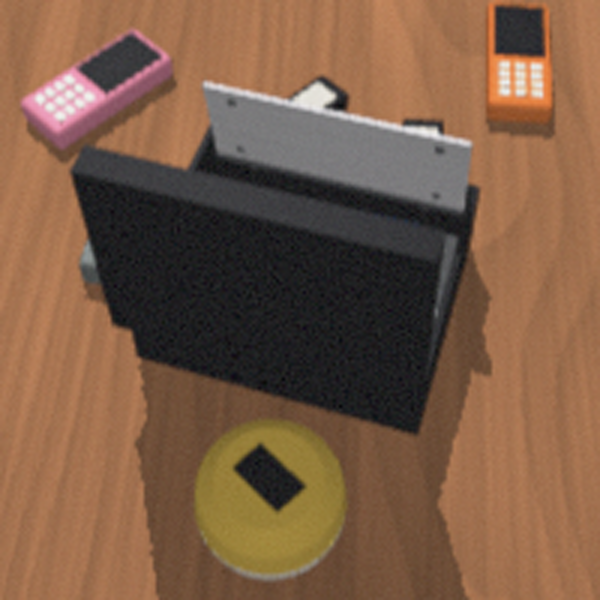

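The crop confirms the blue terminal in the case at about (318,210), the panel's edge along (341,162)-(319,252), and the receiver right behind the lid. Next I'll fit the case pose and both angles.

Run:
```python
from h import *
t=dict(np.load('top0.npz'))
c1=ray(t,(190+575/3.6,110+200/3.6),.09);c2=ray(t,(190+493/3.6,110+526/3.6),.09)
print('-y corners',c1,c2,np.linalg.norm(c1-c2))
W=cloud(t)
ok=np.isfinite(W[...,0]);R=(W[...,0]>.38)&(W[...,0]<.75)&(W[...,1]>-.05)&(W[...,1]<.26)&ok
# lid top edge
L=W[R&(W[...,2]>.275)];r=cv2.minAreaRect((L[:,:2]*1000).astype(np.float32));print('lid top',r,L[:,2].mean(),L[:,2].max())
F=W[R&(W[...,2]>.155)&(W[...,2]<.18)&(W[...,1]<.06)];r=cv2.minAreaRect((F[:,:2]*1000).astype(np.float32));print('flap top',r,F[:,2].mean(),np.percentile(F[:,2],[5,95]))
ex=(c1-c2)[:2];ex/=np.linalg.norm(ex);print('yaw deg c',np.degrees(np.arctan2(ex[1],ex[0])))
m=(c1+c2)[:2]/2
for yaw in (np.arctan2(ex[1],ex[0]),):
    ex=np.array([np.cos(yaw),np.sin(yaw)]);ey=np.array([-ex[1],ex[0]])
    C=m+.1*ey;print('case',C,yaw)
    g=t['frame'].copy()
    T=lambda p:np.array([*(C+ex*p[0]+ey*p[1]),p[2]])
    for p in [(-.125,-.1,.09),(.125,-.1,.09),(.125,.1,.09),(-.125,.1,.09)]:
        u=proj(t,T(p));cv2.circle(g,tuple(int(round(a*8)) for a in u),12,(0,255,0),-1,shift=3)
    # points in case frame
    for nm,Q in(('lid',L),('flap',F)):
        q=(Q[:,:2]-C)@np.array([ex,ey]).T;print(nm,np.round(np.percentile(q,[2,50,98],axis=0)*1000),np.polyfit(q[:,0],q[:,1],1))
    cv2.imwrite('pics/fit.png',cv2.resize(g[110:270,190:410],None,fx=3.6,fy=3.6,interpolation=cv2.INTER_CUBIC))
    # flap & lid profile
    q=(W[R][:,:2]-C)@np.array([ex,ey]).T;z=W[R][:,2]
    k=(abs(q[:,0])<.1)
    for lo,hi,zl,zh in((-.11,-.05,.1,.2),(.08,.2,.1,.3)):
        kk=k&(q[:,1]>lo)&(q[:,1]<hi)&(z>zl)&(z<zh)
        for a in np.arange(zl,zh,.02):
            s=kk&(z>=a)&(z<a+.02)
            if s.sum()>2:print(round(a,3),s.sum(),np.round(np.percentile(q[s,1],[5,50,95])*1000))
s=dict(np.load('side0.npz'));W=cloud(s)
q=(W[...,:2]-C)@np.array([ex,ey]).T;z=W[...,2]
print('side view lid outer')
for a in np.arange(.1,.3,.02):
    k=(abs(q[...,0])<.1)&(q[...,1]>.05)&(q[...,1]<.2)&(z>=a)&(z<a+.02)
    if k.sum()>2:print(round(a,3),np.round(np.percentile(q[k][:,1],[5,50,95])*1000))
print('side flap')
for a in np.arange(.08,.2,.01):
    k=(abs(q[...,0])<.1)&(q[...,1]>-.12)&(q[...,1]<-.05)&(z>=a)&(z<a+.01)
    if k.sum()>2:print(round(a,3),np.round(np.percentile(q[k][:,1],[5,50,95])*1000))
```

```text
-y corners [ 0.63143977 -0.03522866  0.09      ] [0.39524473 0.02389567 0.09      ] 0.2434826129077267
lid top ((563.6368408203125, 201.23866271972656), (25.349994659423828, 249.3502960205078), 76.06633758544922) 0.2892444914053758 0.2950149192867767
flap top ((517.7741088867188, 16.753501892089844), (8.227479934692383, 229.38575744628906), 75.93213653564453) 0.1693614634400691 [0.15695234 0.17540789]
yaw deg c -14.053493315131675
case [0.53762502 0.09134045] -0.24527972975606077
lid [[-122.  101.]
 [  -4.  113.]
 [ 118.  125.]] [0.00111582 0.11270399]
flap [[-111.  -81.]
 [  -1.  -77.]
 [ 108.  -73.]] [ 0.00059151 -0.07693752]
0.1 92 [-89. -87. -86.]
0.12 93 [-86. -84. -83.]
0.14 99 [-83. -81. -80.]
0.16 224 [-79. -76. -74.]
0.1 108 [107. 108. 109.]
0.12 106 [108. 109. 110.]
0.14 114 [108. 109. 110.]
0.16 122 [109. 109. 110.]
0.18 120 [109. 110. 111.]
0.2 125 [109. 110. 111.]
0.22 70 [110. 110. 111.]
0.28 1021 [101. 113. 124.]
side view lid outer
0.1 [118. 119. 120.]
0.12 [118. 119. 120.]
0.14 [118. 120. 121.]
0.16 [119. 120. 121.]
0.18 [119. 120. 121.]
0.2 [119. 121. 122.]
0.22 [120. 121. 122.]
0.24 [120. 121. 122.]
0.26 [120. 121. 123.]
0.28 [ 99. 113. 122.]
side flap
0.08 [-92. -90. -88.]
0.09 [-90. -89. -87.]
0.1 [-88. -87. -85.]
0.11 [-87. -85. -84.]
0.12 [-85. -84. -82.]
0.13 [-84. -82. -81.]
0.14 [-83. -81. -79.]
0.15 [-81. -79. -78.]
0.16 [-80. -78. -76.]
0.17 [-81. -78. -75.]
```

View pics/fit.png

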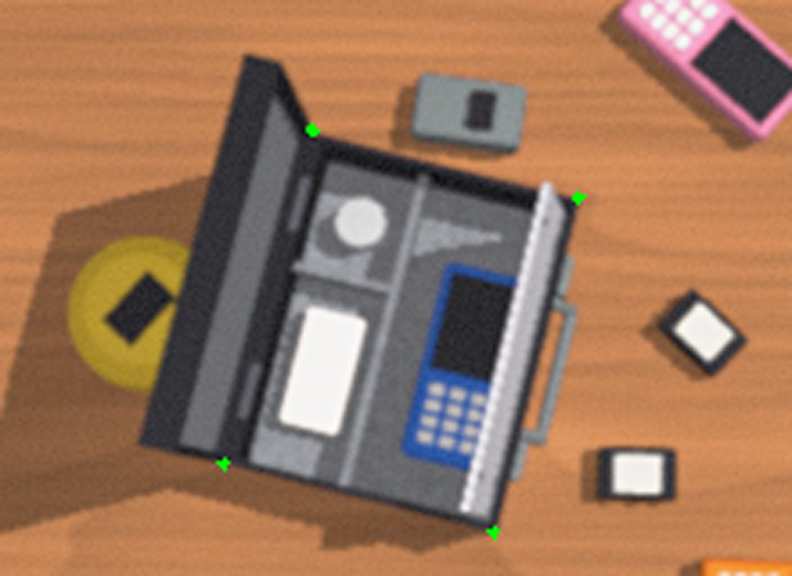

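The fit is good: case at (0.538, 0.091), yaw −14.05°, lid about 1.58 rad, panel about 1.39 rad. I'll push with closed fingers along each hinge arc, tool y along case x. First come the helpers and an IK check of all waypoints.

```bash
cat >> h.py <<'E'
C=np.array([.5376,.0915]);yaw=np.radians(-14.02)
ex=np.array([np.cos(yaw),np.sin(yaw)]);ey=np.array([-ex[1],ex[0]])
a=(np.pi/2+yaw)/2
Q=[0,float(np.cos(a)),float(np.sin(a)),0]
def tcp(x,y,ztip): return [*(C+ex*x+ey*y),ztip+.008]
H=.010
def flap(th,r=.095):
    y=-.09+r*np.cos(th)-.0025*np.sin(th); z=.064+r*np.sin(th)+.0025*np.cos(th)
    return tcp(0,y-H,z)
def lid(th,r=.18):
    y=.1-r*np.cos(th)+.024*np.sin(th); z=.09+r*np.sin(th)+.024*np.cos(th)
    return tcp(0,y+H,z)
E
python3 - <<'E'
from bench import *
from h import *
s=state();up=[*s['ee_pos'][:2],.42]
f=lambda p,q=Q:np.round(inverse_kinematics(p,q),2) if inverse_kinematics(p,q) is not None else None
print('up',f(up,s['ee_rot']))
for n,p in [('hi flap',tcp(0,-.14,.40)),('pre',tcp(0,-.125,.155))]+[(f'flap{th}',flap(th)) for th in(1.5,1,.5,0)]+[('mid',tcp(0,0,.40)),('hi lid',tcp(0,.17,.40)),('prelid',tcp(0,.165,.27))]+[(f'lid{th}',lid(th)) for th in(1.6,1.2,.8,.4,0)]:
    print(n,np.round(p,3),f(p))
E
```

```text
up [ 1.2   0.23  0.72 -0.    2.19 -0.06]
hi flap [ 0.504 -0.044  0.408] [-0.16 -0.05  1.05 -0.    2.14  0.09]
pre [ 0.507 -0.03   0.163] [-0.13 -0.16  1.6  -0.    1.71  0.12]
flap1.5 [ 0.514 -0.001  0.167] [-0.07 -0.14  1.57 -0.    1.71  0.18]
flap1 [0.525 0.042 0.153] [ 0.02 -0.11  1.56 -0.    1.68  0.26]
flap0.5 [0.533 0.074 0.12 ] [ 0.08 -0.07  1.59 -0.    1.62  0.32]
flap0 [0.536 0.087 0.075] [ 0.1  -0.04  1.64 -0.    1.54  0.34]
mid [0.538 0.092 0.408] [ 0.11  0.06  0.94 -0.    2.14  0.35]
hi lid [0.579 0.256 0.408] [ 0.36  0.32  0.64 -0.    2.18  0.61]
prelid [0.578 0.252 0.278] [ 0.36  0.19  1.04 -0.    1.91  0.6 ]
lid1.6 [0.571 0.227 0.277] [ 0.32  0.15  1.09 -0.    1.91  0.57]
lid1.2 [0.554 0.157 0.274] [ 0.22  0.04  1.21 -0.    1.9   0.46]
lid0.8 [0.538 0.093 0.244] [ 0.11 -0.05  1.35 -0.    1.84  0.35]
lid0.4 [0.526 0.046 0.19 ] [ 0.02 -0.11  1.5  -0.    1.75  0.27]
lid0 [0.521 0.024 0.122] [-0.02 -0.12  1.63 -0.    1.63  0.22]
```

Run:
```python
from bench import *
from h import *
s=state()
close()
move_l([*s['ee_pos'][:2],.42],speed=.3)
move_to(tcp(0,-.14,.40),Q)
move_l(tcp(0,-.13,.155),speed=.2)
s=state();print(s['time'],s['ee_pos'],s['ft_force'],s['finger_gap'])
g=get_image('top');cv2.imwrite('pics/t1.png',cv2.resize(g['frame'][100:300,190:450],None,fx=3,fy=3))
```

```text
6.05 [ 0.50672234 -0.03470282  0.16451617] [-0.0561465  -0.16455993  0.54830746] 0.0002040848106861824
```

View pics/t1.png

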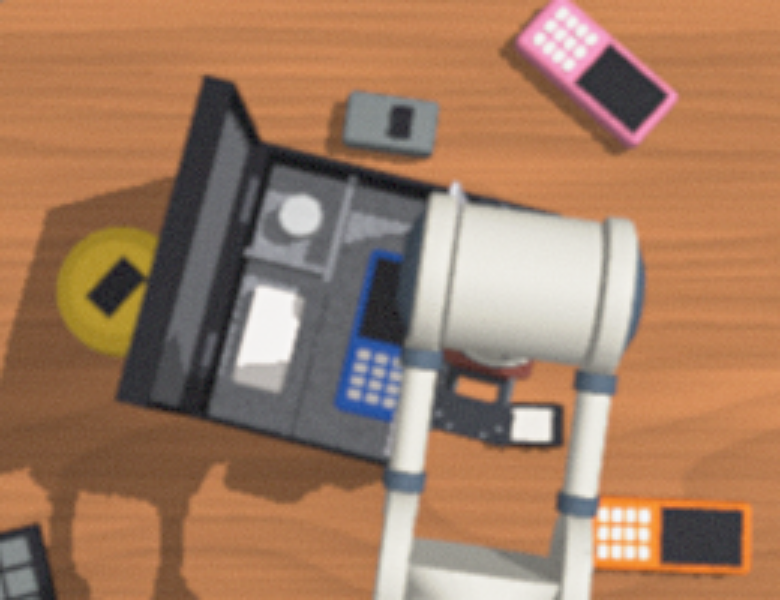

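The tool sits on the −y side of the panel (fingers around crop (485,400)), and the panel and lid haven't moved. I'll push the panel down with force checks.

Run:
```python
from bench import *
from h import *
f0=np.array(state()['ft_force'])
ff=lambda:np.round(np.array(state()['ft_force'])-f0,1)
for th in (1.5,1.35,1.15,.95,.75,.55,.38,.24,.12,.05):
    move_l(flap(th),speed=.08)
    f=ff();print(th,f,np.round(np.array(state()['ee_pos'])-flap(th),4))
    if np.linalg.norm(f)>20:print('STOP');break
else:
    p=flap(0.03)
    for k in range(8):
        f=ff()
        print(np.round(p[2]-.008,4),f,np.round(state()['ee_pos'][2]-.008,4))
        if f[2]>10:break
        p[2]-=.0012;move_l(p,speed=.02)
hold(.25)
print(state()['time'],ff())
g=get_image('top');cv2.imwrite('pics/t2.png',cv2.resize(g['frame'][100:300,190:450],None,fx=3,fy=3))
g=get_image('side');cv2.imwrite('pics/s2.png',cv2.resize(g['frame'][100:300,190:450],None,fx=3,fy=3))
```

```text
1.5 [0.1 1.3 0.2] [ 0.      0.0005 -0.0001]
1.35 [-0.3  0.3  0.5] [-0.      0.0005 -0.0002]
1.15 [-0.7  1.  -0.1] [-0.      0.0007 -0.0003]
0.95 [-0.2  1.2  0.3] [-0.0001  0.0006 -0.0005]
0.75 [ 1.   1.6 -0.2] [-0.0003  0.0005 -0.0007]
0.55 [-0.   1.1  0.8] [-0.0004  0.0004 -0.0008]
0.38 [-0.4  1.4  1.3] [-0.0004  0.0002 -0.0009]
0.24 [0.4 1.2 0.7] [-0.0005  0.0002 -0.001 ]
0.12 [-1.2  1.3  1.1] [-0.0005  0.0001 -0.0009]
0.05 [-0.1  1.1  0.7] [-0.0003 -0.     -0.0006]
0.0693 [-0.1  1.1  0.7] 0.0706
0.0681 [1.  1.1 0.6] 0.0681
0.0669 [-0.2  0.4  1.7] 0.0669
0.0657 [-3.3  0.4  6.4] 0.0668
0.0645 [-5.8  0.8 10.8] 0.0667
11.0583 [-5.6  0.1  9.9]
```

View pics/t2.png

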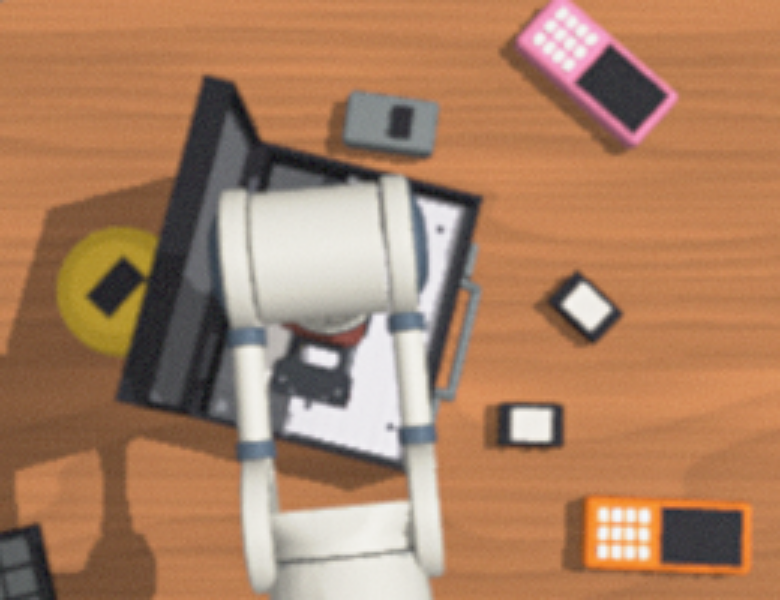

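View pics/s2.png

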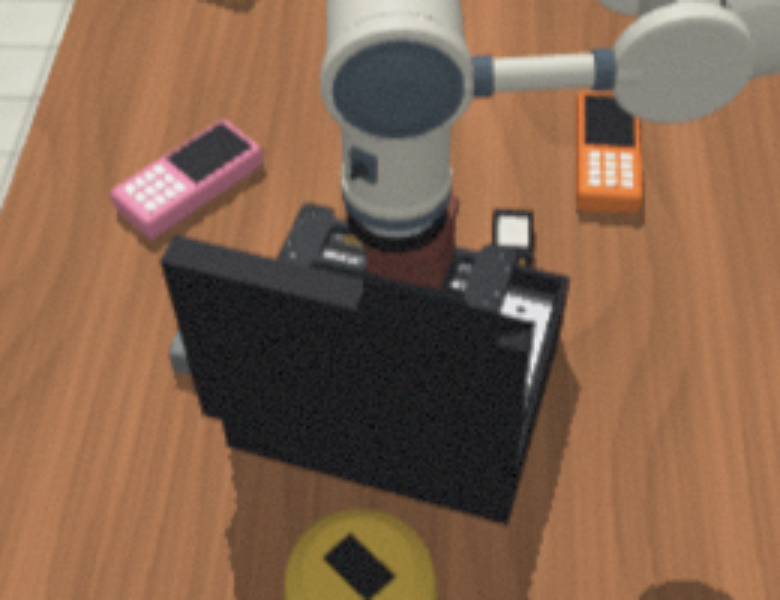

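The panel is flat: the tip stalled at 66.7 mm (expected 66.5) with 11 N, and the white plate spans the case in the top view. The lid is still upright and the batteries, charger and receiver haven't moved. Now I'll go over the lid to its outside.

Run:
```python
from bench import *
from h import *
p=state()['ee_pos'];move_l([p[0],p[1],p[2]+.02],speed=.08)
move_l(tcp(0,-.04,.40),speed=.25)
g=get_image('top');cv2.imwrite('pics/t3.png',cv2.resize(g['frame'][100:300,190:450],None,fx=3,fy=3))
W=cloud(g);q=(W[...,:2]-C)@np.array([ex,ey]).T
k=(abs(q[...,0])<.1)&(q[...,1]>-.085)&(q[...,1]<.018)&(W[...,2]<.12)
print('flap z by y',[(round(a,2),k2.sum(),round(float(np.median(W[...,2][k2])),4)) for a in np.arange(-.08,.02,.02) for k2 in [k&(q[...,1]>a)&(q[...,1]<a+.02)] if k2.sum()])
move_to(tcp(0,.175,.40),Q)
move_l(tcp(0,.17,.27),speed=.2)
s=state();print(s['time'],np.round(s['ft_force'],1))
g=get_image('side');cv2.imwrite('pics/s3.png',cv2.resize(g['frame'][100:300,190:450],None,fx=3,fy=3))
```

```text
flap z by y [(np.float64(-0.08), np.int64(384), 0.0663), (np.float64(-0.06), np.int64(76), 0.0664), (np.float64(-0.04), np.int64(114), 0.0661), (np.float64(-0.02), np.int64(118), 0.0661), (np.float64(0.0), np.int64(85), 0.066)]
14.7083 [-0.4  0.4  0.1]
```

View pics/t3.png

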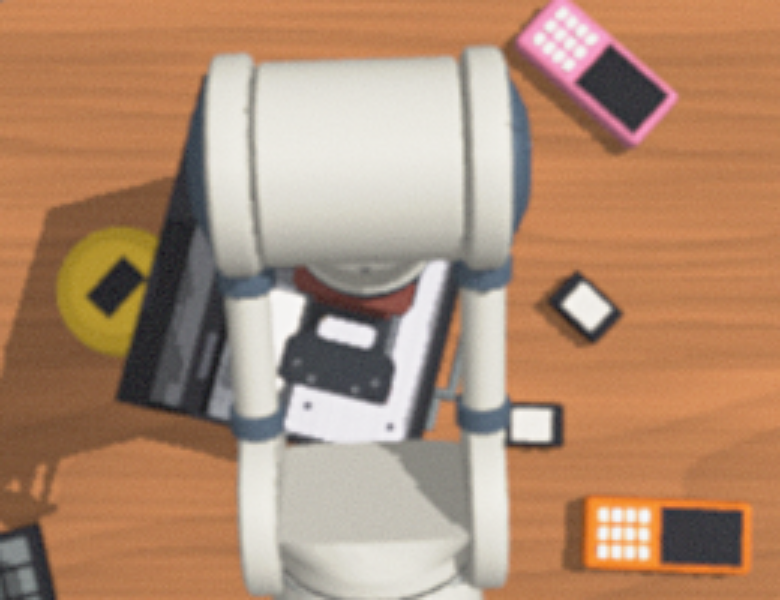

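View pics/s3.png

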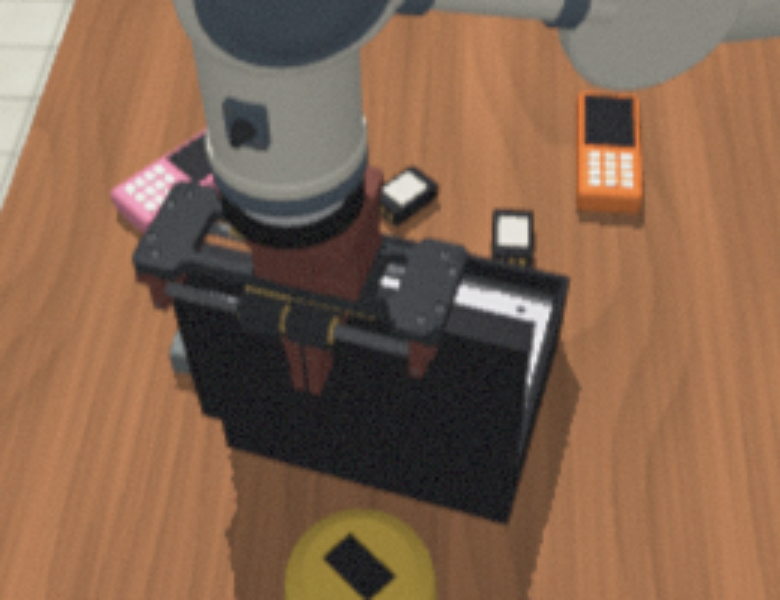

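The fingers hang outside the lid (tips at crop (310,390)) with the body above its edge. Panel depth reads 66 mm along its whole width, so it is flat. I'll push the lid now.

Run:
```python
from bench import *
from h import *
f0=np.array(state()['ft_force'])
ff=lambda:np.round(np.array(state()['ft_force'])-f0,1)
ok=True
for th in (1.6,1.45,1.28,1.1,.92,.75,.58,.42,.28,.16,.08):
    move_l(lid(th),speed=.08)
    f=ff();print(th,f)
    if np.linalg.norm(f)>25:print('STOP');ok=False;break
if ok:
    p=lid(.03)
    for k in range(10):
        move_l(p,speed=.03);f=ff()
        print(np.round(p[2]-.008,4),f,np.round(state()['ee_pos'][2]-.008,4))
        if f[2]>16:break
        p[2]-=.0012
hold(.3)
print(state()['time'],ff())
g=get_image('side');cv2.imwrite('pics/s4.png',cv2.resize(g['frame'][100:300,190:450],None,fx=3,fy=3))
```

```text
1.6 [-0.4  0.5 -0.2]
1.45 [ 0.5  0.5 -0.1]
1.28 [-0.   1.1 -0.1]
1.1 [ 1.1  0.5 -0.3]
0.92 [-0.2  1.6 -0.4]
0.75 [0.2 1.6 0.2]
0.58 [ 0.5  0.6 -0. ]
0.42 [1.  0.8 0.2]
0.28 [ 0.2  0.9 -0.3]
0.16 [0.6 0.5 1.1]
0.08 [0.1 1.2 0.8]
0.1194 [ 1.3 -0.1 -0.1] 0.1191
0.1182 [1.4 0.8 0.1] 0.1182
0.117 [0.3 0.1 1.3] 0.117
0.1158 [ 0.3 -0.9  2. ] 0.1158
0.1146 [ 0.2 -0.   1.3] 0.1145
0.1134 [-1.6 -0.1  6.5] 0.1143
0.1122 [-4.3 -1.1 11. ] 0.1142
0.111 [-6.5 -0.3 15.7] 0.1141
0.1098 [-8.8 -1.3 20.2] 0.1141
22.9917 [-8.8 -1.5 19.9]
```

View pics/s4.png

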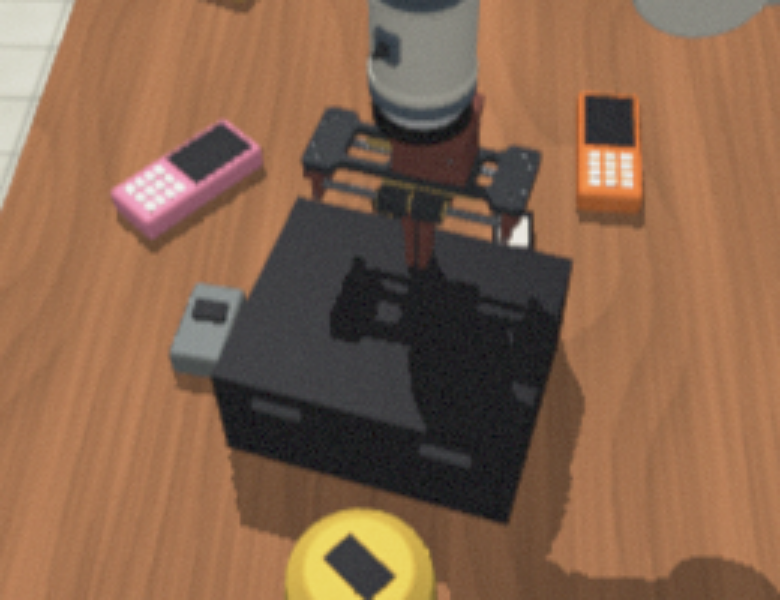

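The lid is shut: the tip stalled at 114.1 mm (expected 114) with 20 N. I'll retreat clear of everything, verify, then hand in.

Run:
```python
from bench import *
from h import *
p=state()['ee_pos'];move_l([p[0],p[1],p[2]+.03],speed=.06)
move_l([p[0],p[1],.40],speed=.25)
move_to([.30,-.35,.40],Q)
hold(.3)
t=get_image('top');s=get_image('side')
a=dict(np.load('top0.npz'))
cv2.imwrite('pics/t5.png',cv2.resize(t['frame'][100:300,190:450],None,fx=3,fy=3))
cv2.imwrite('pics/s5.png',cv2.resize(s['frame'][100:300,190:450],None,fx=3,fy=3))
W=cloud(t);q=(W[...,:2]-C)@np.array([ex,ey]).T
for y in (-.095,-.07,-.04,0,.04,.08):
    k=(abs(q[...,0])<.1)&(abs(q[...,1]-y)<.008);print('lid z',y,round(float(np.nanmedian(W[...,2][k])),4))
# white label / charger shift by template matching
for n,(u0,v0,u1,v1) in dict(batt1=(365,185,405,220),batt2=(350,228,385,255),charger=(302,127,338,150)).items():
    r=cv2.matchTemplate(t['frame'][v0-8:v1+8,u0-8:u1+8],a['frame'][v0:v1,u0:u1],cv2.TM_CCOEFF_NORMED);_,m,_,l=cv2.minMaxLoc(r);print(n,m,np.array(l)-8,'px')
b=dict(np.load('side0.npz'))
def yel(f):
    h=cv2.cvtColor(f,cv2.COLOR_BGR2HSV);m=cv2.inRange(h,(18,110,60),(35,255,255));m[:260]=0;m[:,:250]=0;m[:,380:]=0
    M=cv2.moments(m,True);return M['m10']/M['m00'],M['m01']/M['m00'],M['m00']
print('receiver',yel(b['frame']),yel(s['frame']))
print(state()['time'],np.round(state()['ft_force'],1))
```

```text
lid z -0.095 0.1136
lid z -0.07 0.1136
lid z -0.04 0.1136
lid z 0 0.1135
lid z 0.04 0.1139
lid z 0.08 0.1137
batt1 0.9974578022956848 [0 0] px
batt2 0.9981999397277832 [0 0] px
charger 0.9954830408096313 [0 0] px
receiver (309.5521903731747, 295.80259599783665, 1849.0) (309.5454056958624, 295.5599140247179, 1861.0)
26.9083 [-0.5 -0.3 -0. ]
```

View pics/t5.png

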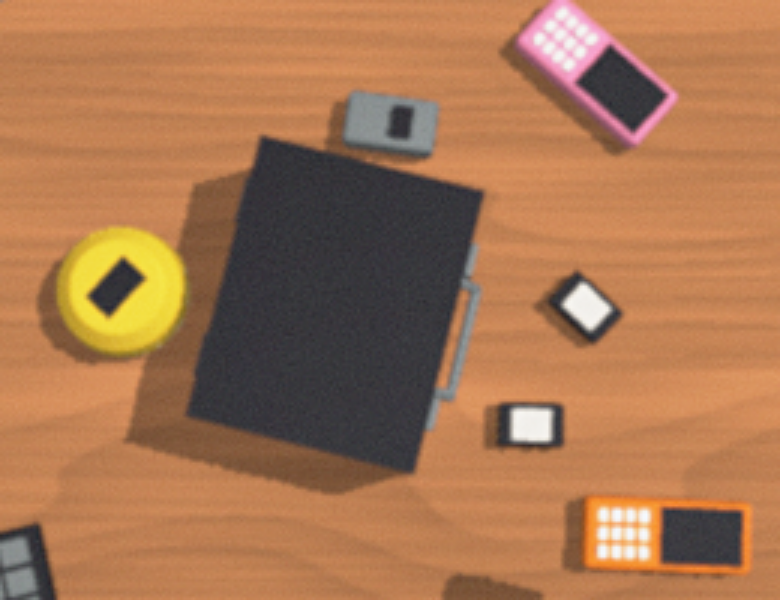

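The lid is flat shut at z about 113.6 mm across its whole width, everything around it is unmoved, and the arm is clear.

```bash
python3 -c "
from bench import *
job_done();print(state()['time'])"
```

```text
the job is handed in; nothing more can be done
the job is handed in; nothing more can be done
```

I folded the inner panel flat first, then shut the lid slowly, both with closed fingers along their hinge arcs. I handed the job in soon after 26.9 s on the robot's clock, against the 51 s limit.

- **Panel:** the fingertips stalled at 66.7 mm, and the depth image read about 66 mm across its width (66.5 mm expected). The lid was still upright then.
- **Lid:** it reads 113.5–113.9 mm over its whole width (114 mm expected). The hardest push was about 20 N upward at the stop.
- **Objects around the case:** the batteries and charger shifted 0 px in the top view. The receiver shifted less than 0.3 px in the side view.
- **Arm:** it stood clear of everything, with no force reading beyond noise.
- **Not checked:** I could not see the blue terminal or the panel once the lid was shut. Nothing touched the terminal, and the panel was flat at the last look before closing.

No check failed or disagreed.

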